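Tip the parts tote and hold the parts gathered in its cut-off corner

ROBOT

A 6-joint arm with a two-finger parallel gripper is mounted at the origin on a cart in front of the work surface, level with it; the furniture and walls round the work are solid. World frame = base frame: x ahead of the robot, y to its left, z up, the work surface at z = 0. Lengths are in mm, angles in rad, forces in N, time in s.
With the tool pointing down it reaches from about 275 to 825 mm from the base axis. Payload 4.9 kg.
Tool frame: the origin (TCP) lies at the very end of the fingers, on their centre line; the grasp point (between the pads) lies 19 mm behind it; z points along the fingers, y is the direction in which the jaws open and shut (so a half turn about z gives the same grasp; the last joint's range is limited). The gripper opens to 85 mm and grips with 20 to 120 N. Pads are 22 mm wide; open, the fingers measure 114 mm over their backs; the gripper's body (76 mm by 85 mm) begins 54 mm behind the grasp point. The pads swing forward as they close: fully open they stand 13 mm farther back than shut.
Start: joints at [-0.134, 0.326, -0.193, 1.052, 0, 1.437], TCP at [550.017, 0.009, 231.281] pointing down, gripper open.
Joint ranges: [-2.65, 2.65], [-0.97, 1.79], [-1.3, 1.35], [-1.93, 2.1], [-1.47, 1.37], [-3.14, 3.14]. Speed limits (rad/s): [2.57, 2.57, 3.14, 3.14, 3.14, 3.14].

INTERFACE

Orientations are given as [roll, pitch, yaw] about the fixed x, y, z axes, in that order (R = Rz(yaw) Ry(pitch) Rx(roll)).
In Python, from bench import bot, solve_ik, imaging gives the robot as it stands. Calls block until the motion is done:
- bot.move_ptp(position, orientation): joint-space move of the TCP to a pose.
- bot.movel(position, rot=None, max_speed=150, threshold=None): straight line of the TCP; rot=None keeps the orientation; max_speed is the mean speed in mm/s. With threshold (N) it stops when the force on the tool has changed by that much, and returns True; else False.
- bot.move_j(angles): joint-space move.
- bot.grip(opening, effort=None): opening from 0.0 (shut) to 1.0 (fully open); effort is the grip in N (None keeps the last); returns when the fingers have stopped.
- bot.dwell(seconds).
- solve_ik(position, orientation): joint angles nearest the present ones, or None.
- bot.get_state(): the state.
- imaging.capture(name): name is "scene" or "side" or "wrist"; returns the picture (480x640x3 uint8, blue, green, red); there is no depth.
- imaging.camera_model(name): a dict with "K" (3x3 intrinsics, pixels), "position" and "rotation" of the camera in the world. Camera axes: x right, y up, looking along -z (the intrinsics and any distortion apply to the point x, -y, -z); pixel columns grow to the right and rows downward; lengths in mm; the calibration is good to about 2 mm. A picture is of the moment at which its call begins: read the wrist's pose just before it. camera_model takes no time and is no camera call; for the wrist camera it gives the pose at the moment of the call.
A pose or a line that the arm cannot do raises bot.IKError and nothing moves.
- bot.sign_off(): hands the job in, once; it reports no verdict.
The state is a dict: "t": time; "qpos": joint angles; "joint_velocities": joint speeds; "effort": joint torques, N m; "tcp_pos": TCP position; "orientation": TCP orientation; "contact_force": force on the tool from outside, world axes, zero at the start; "wrist_torque": the same for the moment, N m; "opening": opening from 0.0 (shut) to 1.0 (fully open).
Only numpy, scipy, OpenCV 4.12 (cv2) and the standard library are available. Lean on these libraries where they do the work, as an engineer would, in place of code of your own. Each camera call takes 0.05 s, during which the arm holds its last target.

TASK

Take the grey parts tote by its upright lug and tip it up, with its cut-off corner staying on the worktop, until the three fittings lying in it have all slid down together into the cut-off corner. Keep holding it there, clearly tilted but not stood on end: the job finishes with the gripper still holding the tote tipped and the fittings at rest. Let tilting move the fittings rather than touching them, spill none, and leave the other things on the worktop alone.

Things in the scene. Friction and masses are not known exactly. Their poses are not given: they have to be found in the camera images.
- tote: Loose open grey tote, about 0.35 kg, flat on the worktop: 180 x 180 mm square, 45 mm high, walls and floor 4 mm. One corner is cut off (85 mm wide flat), outside the opposite corner stands a lug. Origin: underside, at the square's middle. x runs along the diagonal to the lug; the cut-off corner's outer lower edge (parallel to y, the edge to tip about) lies at x = -85 mm, z = 0. z is up.
- tote_lug (a point): Grip point in the lug, at tote x 136 mm, 70 mm above the underside. The lug is an upright solid plate in the tote's x-z plane: 14 mm thick along the tote's y (grasp across this), 36 mm wide along x, its round top (radius 18 mm about this point) 88 mm above the underside, 43 mm above the rim. It starts on the side away from the robot. Axes as the tote's.
- tote_corner (a point): Middle of the cut-off corner inside the tote, on its inner floor: 81 mm from the tote's origin along -x, 4 mm above the underside. The parts are to gather here. Axes as the tote's.
- coupler_c_mid (a point): Centre of the brass quick air coupler lying in the tote, 24 x 53 x 23 mm, long along its y, 0.085 kg. Like the other two fittings it is smooth and lightly oiled (friction about 0.14 to 0.22): they begin to slide at a tilt of 0.15 to 0.25 rad; 0.5 rad mostly gathers them all, up to 0.8 rad frees one that sticks along a side wall. They may roll, turn or topple on the way.
- plug_up_mid (a point): Centre of the brass pipe plug standing on its hexagon in the tote, 19 x 22 x 31 mm, 0.05 kg; z along its length. The three fittings start apart in the half of the tote towards the lug, in any order.
- bushing_b_mid (a point): Centre of the short turned steel bushing standing in the tote, 40 mm across, 26 mm high, 0.1 kg; z along its axis.
- box_orange_mid (a point): Centre of the small orange and white carton, 26 x 52 x 22 mm, lying to the right of the work. Bystander, to be left alone.
- box_brown_mid (a point): Centre of the small brown carton, 40 x 60 x 30 mm, lying behind and left of the work. Bystander, to be left alone.
- coupler_a_mid (a point): Centre of the steel air coupler with a ring, 29 x 83 x 28 mm, lying to the left of the work. Bystander, to be left alone.

How it is judged (in metres and radians):
On the way:
1. the tote is gripped and tipped up on its cut-off corner with the parts in it (angle between tote's own z axis and vertical above 0.12 rad and contact force between the fingers and tote above 1 N and height (world z) of tote_corner below 0.03 m), for 0.2 s.
At the end, for the whole second after the job is handed in: Tote held by the gripper, tilted 0.2 to 1.1 rad, lug point above 100 mm, cut-off corner on the worktop (inner floor point below 30 mm); centres of coupler, plug and bushing each within 85 mm of the corner's inner floor point; tote and fittings at rest (below 30 mm/s) (distance between each of coupler_c_mid, plug_up_mid, bushing_b_mid and tote_corner below 0.085 m and angle between tote's own z axis and vertical between 0.2 and 1.1 rad and height (world z) of tote_corner below 0.03 m and height (world z) of tote_lug above 0.1 m and contact force between the fingers and tote above 1 N and linear speed of each of tote, part_coupler_c, part_plug_up, part_bushing_b below 0.03 m/s); the arm keeps its last pose, push and grip.
It fails at once if the robot pushes a part itself (contact force between any of the arm, the fingers and part_coupler_c above 0.5 N or contact force between any of the arm, the fingers and part_plug_up above 0.5 N or contact force between any of the arm, the fingers and part_bushing_b above 0.5 N).
It fails at once if a part falls out of the tote (distance between any of coupler_c_mid, plug_up_mid, bushing_b_mid and tote above 0.17 m).
It fails at once if a bystander is moved by more than 15 mm (distance of any of box_orange_mid, box_brown_mid, coupler_a_mid from where it was at the start of the episode above 0.015 m).
It also fails if it takes over 45 s, if anything falls off the work surface, if the arm or the gripper's body presses on something with over 40 N, if the wrist force passes 120 N, or if a joint passes its speed limit or range.

## Working session

There is one attempt and no reset: what is moved stays moved. The work goes in short steps, each a Python script; the robot and the scene stay as the last script left them, time stands still between calls to the robot, and variables do not carry over. Pictures are saved under pics/ and viewed, and the job is handed in when it is done.

```bash
ls; mkdir -p pics
python3 - <<'E'
from bench import bot, solve_ik, imaging
import cv2
for n in ("scene","side","wrist"):
    m=imaging.camera_model(n); cv2.imwrite(f"pics/a_{n}.png",imaging.capture(n)); print(n,m)
print(bot.get_state())
E
```

```text
pics
scene {'K': array([[452.84105063,   0.        , 316.42906863],
       [  0.        , 452.84105063, 239.22155344],
       [  0.        ,   0.        ,   1.        ]]), 'position': array([152.05586361, 574.73418991, 711.78636277]), 'rotation': array([ 0.72979738, -0.00866861, -2.30580982])}
side {'K': array([[494.18105377,   0.        , 324.22955883],
       [  0.        , 494.18105377, 236.70838798],
       [  0.        ,   0.        ,   1.        ]]), 'position': array([ 288.4176424 , -630.17220305,  445.87022811]), 'rotation': array([ 1.16643378, -0.01057063, -0.31086101])}
wrist {'K': array([[333.75035303,   0.        , 319.11050369],
       [  0.        , 333.75035303, 241.31858497],
       [  0.        ,   0.        ,   1.        ]]), 'position': array([549.95794434,  79.77933481, 372.86240509]), 'rotation': array([-0.31007338,  0.00039551, -0.00085571])}
{'t': 0.15, 'qpos': array([-1.34198321e-01,  3.26807833e-01, -1.93327624e-01,  1.05200638e+00,
       -2.61683372e-05,  1.43655045e+00]), 'joint_velocities': array([-0.00073994, -0.00231614,  0.00360896, -0.00139432, -0.00043891,
       -0.00156847]), 'effort': array([ 1.04211274e-03, -4.43704247e+01,  2.62664723e+01,  1.04285317e-02,
       -1.23322516e-04, -3.51401161e-05]), 'tcp_pos': array([5.49566505e+02, 6.28849550e-02, 2.30673176e+02]), 'orientation': array([-3.14025575e+00, -1.54154161e-04,  1.57084380e+00]), 'contact_force': array([ 0.82311931,  0.25792575, -0.4900277 ]), 'wrist_torque': array([-0.02962464, -0.02374859, -0.01959725]), 'opening': 0.9993035563489647}
```

View pics/a_scene.png

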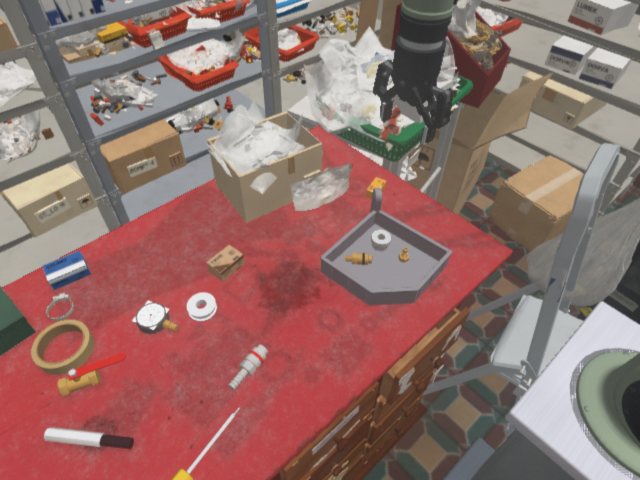

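View pics/a_side.png

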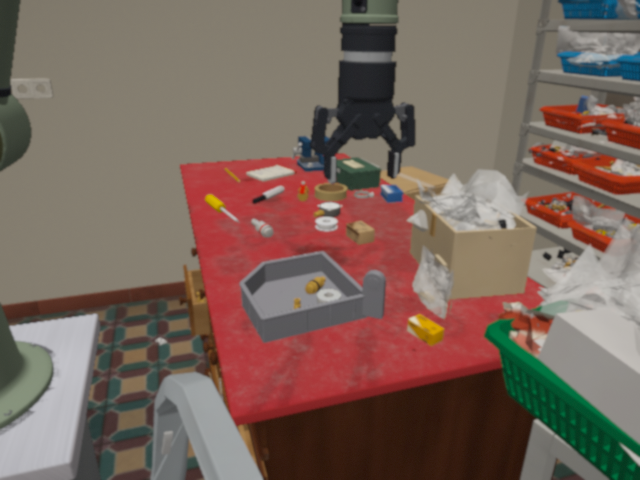

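View pics/a_wrist.png

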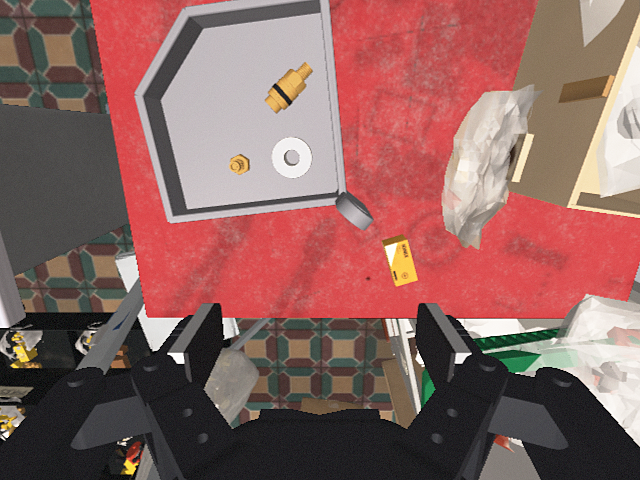

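The wrist view shows the tote's rim corners at about (138,97), (187,10), (170,220) and (325,0). The lug is at (353,210), with the orange carton close to it at (400,260). I'll fit the tote pose from these points.

```bash
cat > h.py <<'E'
import numpy as np, cv2
from scipy.spatial.transform import Rotation as R
from scipy.optimize import least_squares
def proj(m,P):
    r=R.from_euler('xyz',m['rotation']).as_matrix()
    c=(np.atleast_2d(P)-m['position'])@r
    c=c*[1,-1,-1]; u=c@np.array(m['K']).T
    return u[:,:2]/u[:,2:]
def ray(m,px,z):
    r=R.from_euler('xyz',m['rotation']).as_matrix()
    d=np.linalg.inv(m['K'])@[px[0],px[1],1]; d=r@(d*[1,-1,-1])
    return m['position']+d*(z-m['position'][2])/d[2]
def tote(p,P):
    x,y,a=p; P=np.atleast_2d(P).astype(float); c,s=np.cos(a),np.sin(a)
    return np.c_[x+c*P[:,0]-s*P[:,1], y+s*P[:,0]+c*P[:,1], P[:,2]]
E
python3 - <<'E'
from h import *
im={n:cv2.imread(f"pics/a_{n}.png") for n in("wrist","scene","side")}
def z(n,x0,y0,w,h,f,o): cv2.imwrite(o,cv2.resize(im[n][y0:y0+h,x0:x0+w],None,fx=f,fy=f,interpolation=cv2.INTER_CUBIC))
z("wrist",120,0,320,240,2.5,"pics/z_w.png"); z("scene",300,170,160,140,4,"pics/z_sc.png"); z("side",230,240,230,120,3.4,"pics/z_si.png")
E
```

```text
(no output)
```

View pics/z_w.png

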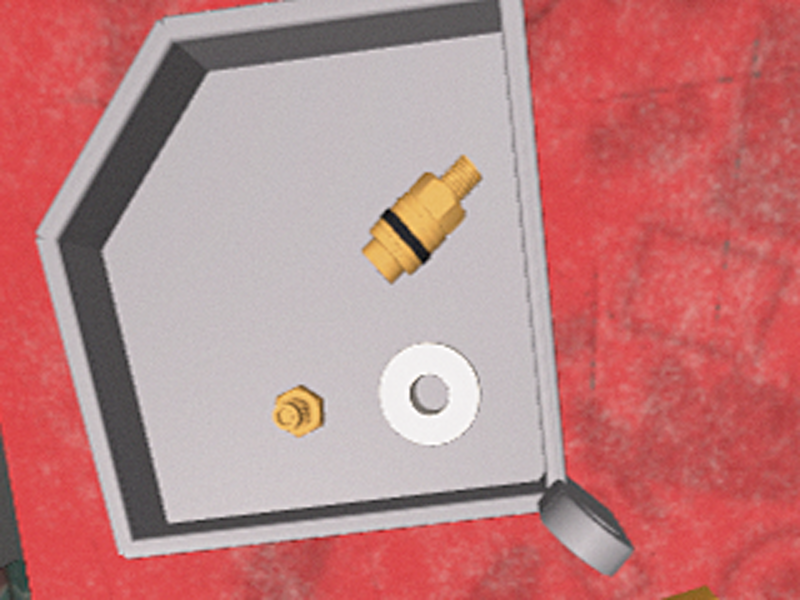

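View pics/z_sc.png

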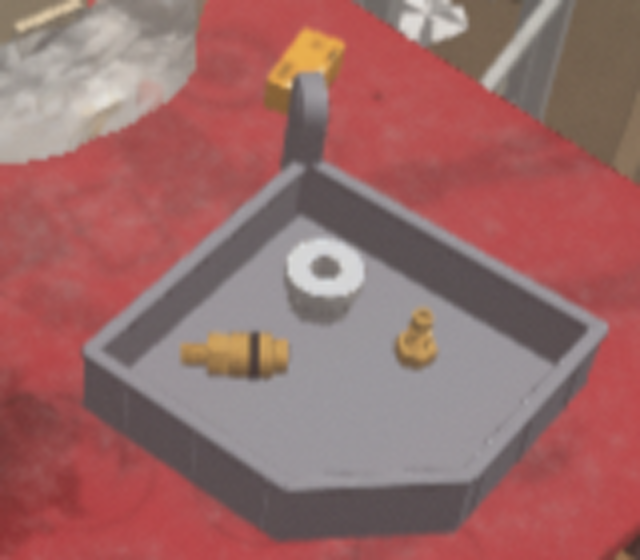

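View pics/z_si.png

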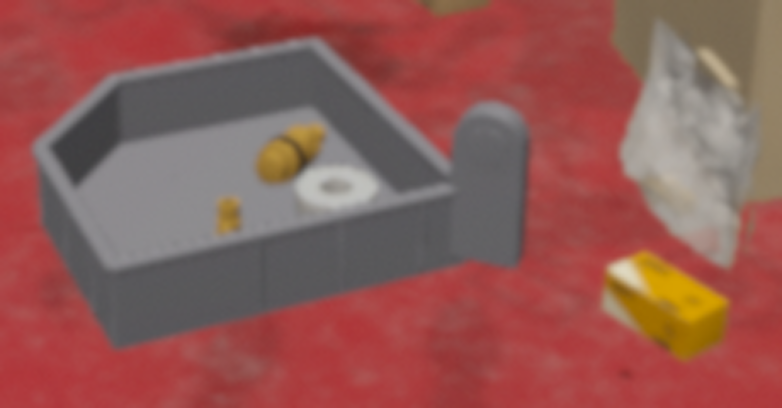

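```bash
cat > fit.py <<'E'
from h import *
from bench import imaging
M={n:imaging.camera_model(n) for n in("wrist","scene","side")}
V=dict(C1=(-85,-42.5,45),C2=(-85,42.5,45),S1=(0,-127.3,45),S2=(0,127.3,45))
O=[("wrist","C1",136,94.4),("wrist","C2",185.2,8.8),("wrist","S1",169.6,222.8),
("scene","S2",321.5,258),("scene","S1",451.5,252),("scene","C2",368.4,293),("scene","C1",418,292),
("side","S1",263.8,318.8),("side","C1",240.9,284),("side","C2",263.2,263),("side","S2",323.5,251.8)]
def f(p,names=("wrist","scene","side")): return np.concatenate([proj(M[n],tote(p,V[k]))[0]-(u,v) for n,k,u,v in O if n in names])
for nm in [("wrist",),("wrist","scene","side")]:
    s=least_squares(f,[500,100,-.75],args=(nm,),loss='soft_l1'); print(nm,s.x.round(3),f(s.x,nm).round(1))
p=s.x; print("lug",tote(p,(136,0,70)),"corner",tote(p,(-81,0,4)))
for n,q in [("orangeW",ray(M["wrist"],(399,262),22)),("bush",ray(M["wrist"],(291.5,157.5),30)),("plug",ray(M["wrist"],(239.5,164.5),20)),("coup",ray(M["wrist"],(288,88),15))]: print(n,q)
for n in M: print(n,proj(M[n],tote(p,[(136,0,88),(118,0,88-18),(154,0,70),(154,0,0)])).round(1).tolist())
E
python3 fit.py
```

```text
('wrist',) [477.349  94.664  -0.67 ] [-0.   0.3  0.  -0.  -0.  -0.3]
('wrist', 'scene', 'side') [476.774  94.577  -0.668] [-0.6  0.5 -0.8  0.2 -0.4 -0.1 -2.1 -2.4 -1.4 -2.4  1.4 -3.2 -1.6 -4.5
 -0.8 -1.1 -0.1 -1.7  0.5 -1.3 -0.3 -0.9]
lug [[583.50861895  10.29251113  70.        ]] corner [[413.20469776 144.77512869   4.        ]]
orangeW [639.83185594 -57.22765209  22.        ]
bush [522.35689302  57.79870416  30.        ]
plug [467.58332031  50.16721329  20.        ]
coup [519.44213303 123.15204497  15.        ]
wrist [[357.5, 217.6], [340.3, 201.1], [370.0, 224.6], [361.1, 208.7]]
scene [[376.7, 188.6], [377.1, 201.1], [374.5, 189.3], [371.2, 212.9]]
side [[375.4, 271.0], [364.0, 279.0], [385.8, 283.0], [383.3, 320.5]]
```

```bash
cat > plan.py <<'E'
from h import *
from bench import bot, solve_ik, imaging
p=np.array([477.2,94.6,-0.67])
Rt=R.from_euler('z',p[2])
edge=tote(p,(-85,0,0))[0]
def pose(th,delta=0,flip=0,back=0,gz=70,gx=136):
    """TCP pose at tote tilt th; delta: tool lean fixed in tote frame; back: mm retreat along tool z"""
    T=Rt*R.from_euler('y',-th)
    # tool: z down, y along +-tote y
    tool=T*R.from_euler('y',-delta)*R.from_matrix(np.array([[1,0,0],[0,-1,0],[0,0,-1.]]))
    if flip: tool=tool*R.from_euler('z',np.pi)
    g=edge+T.apply([gx+85,0,gz])
    tcp=g+tool.apply([0,0,19-back])
    return tcp, tool.as_euler('xyz')
E
python3 - <<'E'
from plan import *
for fl in (0,1):
  for d in (-.5,-.3,-.15,0,.2):
    out=[]
    for th in (0,.2,.4,.6,.8):
        q=solve_ik(*pose(th,d,fl)); out.append(None if q is None else np.round(q,2).tolist())
    b=solve_ik(*pose(0,d,fl,90))
    print(fl,d,b is not None); [print('   ',o) for o in out]
M=imaging.camera_model("wrist")
print([ray(M,c,0).round() for c in [(443,195),(445,235),(478,248)]])
E
```

```text
0 -0.5 True
    [-0.21, 0.88, 0.17, 1.32, 0.21, -2.73]
    [-0.16, 0.66, -0.05, 1.12, 0.14, -2.65]
    [-0.09, 0.47, -0.25, 0.93, 0.05, -2.57]
    [0.01, 0.29, -0.43, 0.77, -0.06, -2.47]
    [0.14, 0.15, -0.59, 0.62, -0.22, -2.35]
0 -0.3 True
    [-0.18, 0.73, -0.04, 1.06, 0.14, -2.67]
    [-0.12, 0.54, -0.24, 0.88, 0.05, -2.59]
    [-0.03, 0.37, -0.42, 0.71, -0.06, -2.51]
    [0.08, 0.21, -0.58, 0.55, -0.2, -2.41]
    [0.23, 0.11, -0.72, 0.42, -0.39, -2.3]
0 -0.15 True
    [-0.15, 0.64, -0.19, 0.87, 0.07, -2.62]
    [-0.08, 0.46, -0.37, 0.7, -0.03, -2.55]
    [0.02, 0.31, -0.54, 0.53, -0.16, -2.47]
    [0.14, 0.18, -0.69, 0.39, -0.32, -2.38]
    [0.31, 0.1, -0.81, 0.26, -0.53, -2.28]
0 0 True
    [-0.11, 0.56, -0.33, 0.68, 0.0, -2.58]
    [-0.03, 0.4, -0.5, 0.51, -0.12, -2.51]
    [0.07, 0.27, -0.65, 0.35, -0.27, -2.44]
    [0.21, 0.17, -0.79, 0.21, -0.45, -2.36]
    [0.37, 0.12, -0.9, 0.07, -0.67, -2.27]
0 0.2 True
    [-0.05, 0.48, -0.5, 0.42, -0.12, -2.53]
    [0.03, 0.35, -0.65, 0.25, -0.25, -2.48]
    [0.15, 0.25, -0.79, 0.09, -0.42, -2.42]
    [0.29, 0.2, -0.91, -0.07, -0.63, 
[... 558 characters left out ...]
]
    [-0.08, 0.46, -0.37, 0.7, -0.03, 0.59]
    [0.02, 0.31, -0.54, 0.53, -0.16, 0.67]
    [0.14, 0.18, -0.69, 0.39, -0.32, 0.76]
    [0.31, 0.1, -0.81, 0.26, -0.53, 0.87]
1 0 True
    [-0.11, 0.56, -0.33, 0.68, 0.0, 0.56]
    [-0.03, 0.4, -0.5, 0.51, -0.12, 0.63]
    [0.07, 0.27, -0.65, 0.35, -0.27, 0.7]
    [0.21, 0.17, -0.79, 0.21, -0.45, 0.78]
    [0.37, 0.12, -0.9, 0.07, -0.67, 0.88]
1 0.2 True
    [-0.05, 0.48, -0.5, 0.42, -0.12, 0.61]
    [0.03, 0.35, -0.65, 0.25, -0.25, 0.66]
    [0.15, 0.25, -0.79, 0.09, -0.42, 0.72]
    [0.29, 0.2, -0.91, -0.07, -0.63, 0.78]
    [0.46, 0.2, -1.01, -0.23, -0.86, 0.85]
[array([689.,  15.,   0.]), array([697., -32.,   0.]), array([737., -48.,   0.])]
```

Run:
```python
from plan import *
bot.move_ptp(*pose(0,0,1,80))
print(bot.get_state()['t'])
cv2.imwrite("pics/b_w.png",imaging.capture("wrist"))
m=imaging.camera_model("wrist")
print(proj(m,tote(p,[(136,0,88),(118,7,70),(118,-7,70),(-85,-42.5,45),(-85,42.5,45),(0,127.3,45),(0,-127.3,45)])).round(1).tolist())
```

```text
1.0
[[316.6, 271.1], [327.6, 233.9], [305.6, 233.9], [233.7, -152.7], [396.7, -152.9], [528.1, 33.1], [103.6, 33.8]]
```

View pics/b_w.png

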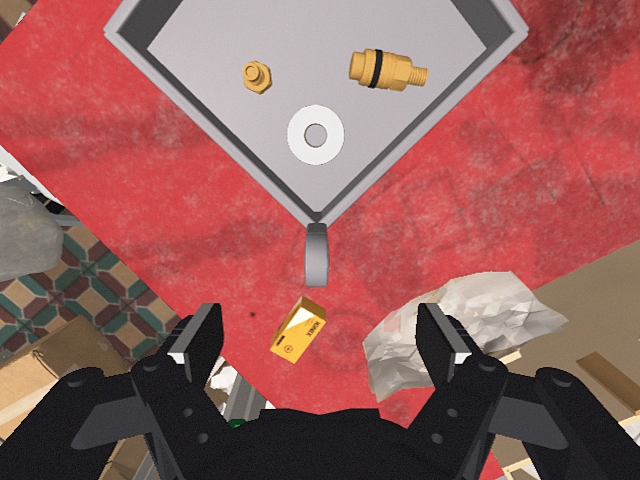

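Reprojected corners land within 1 px of the image (side rim corners at (104,33) and (527,33), lug at x≈316). Next is the descent with half-open jaws, then the grip.

Run:
```python
from plan import *
bot.grip(0.55)
hit=bot.movel(*pose(0,0,1,0,gz=70),max_speed=80,threshold=8)
print(hit, bot.get_state()['contact_force'])
bot.grip(0.0,effort=70)
s=bot.get_state(); print(s['t'],s['opening'],s['contact_force'],s['wrist_torque'],s['tcp_pos'],pose(0,0,1)[0])
cv2.imwrite("pics/c_w.png",imaging.capture("wrist"));cv2.imwrite("pics/c_s.png",imaging.capture("side"))
```

```text
False [ 0.3652562  -0.21584418  0.21895005]
3.0583 0.1506803209655695 [-1.60015497 -2.50937475  4.7582206 ] [-0.35457737  0.23116688  0.25787322] [584.19974164   9.66452095  51.66356372] [583.79974656  10.14590576  51.        ]
```

View pics/c_w.png

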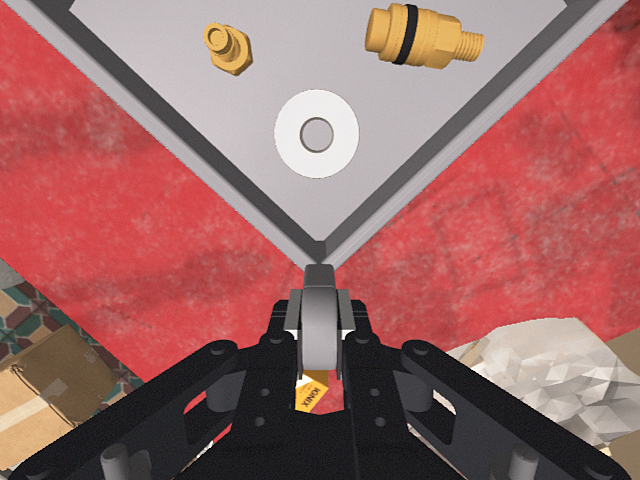

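View pics/c_s.png

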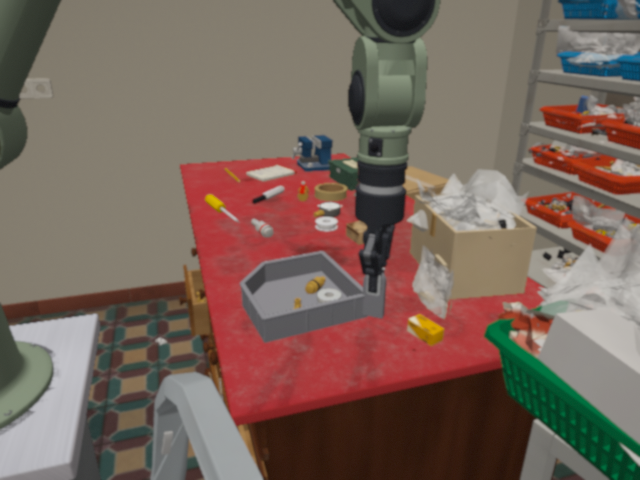

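The lug is gripped: opening is 0.15, about 13 mm, with the lug centred between the pads at (319,320). Now tipping in small steps.

Run:
```python
from plan import *
for th in np.arange(.1,.51,.1):
    bot.movel(*pose(th,0,1),max_speed=45)
    s=bot.get_state(); print(round(th,2),round(s['t'],2),s['contact_force'].round(1),s['wrist_torque'].round(2),round(s['opening'],3),s['tcp_pos'].round(1),pose(th,0,1)[0].round(1))
bot.dwell(.7)
for n in("wrist","side","scene"): cv2.imwrite(f"pics/d_{n}.png",imaging.capture(n))
```

```text
0.1 3.81 [ 1.2 -0.9 -1. ] [-0.09  0.01  0.1 ] 0.153 [578.6  14.4  72.6] [578.9  14.   72.8]
0.2 4.46 [ 0.4  0.8 -2.2] [0.18 0.41 0.05] 0.156 [572.   19.5  93.8] [572.4  19.2  93.9]
0.3 5.11 [-0.7  0.  -2. ] [0.36 0.7  0.09] 0.156 [563.9  25.9 114. ] [564.2  25.6 114. ]
0.4 5.76 [-0.8 -0.2 -2.2] [0.45 0.91 0.05] 0.154 [554.3  33.6 133.1] [554.6  33.3 133. ]
0.5 6.41 [-2.1  0.4 -0.7] [0.64 1.11 0.1 ] 0.153 [543.3  42.4 150.7] [543.4  42.1 150.7]
```

View pics/d_wrist.png

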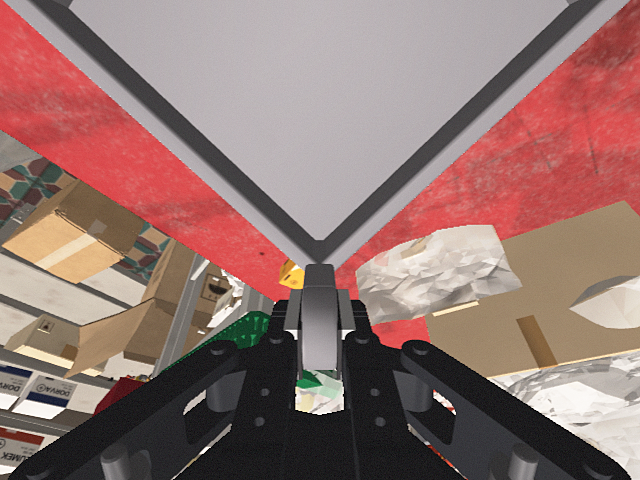

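View pics/d_side.png

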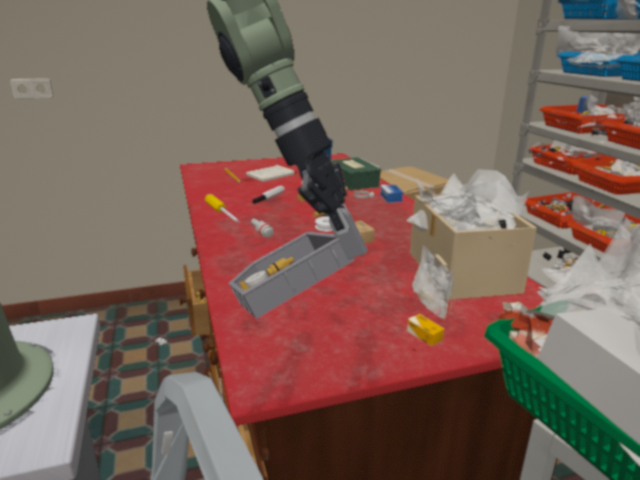

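View pics/d_scene.png

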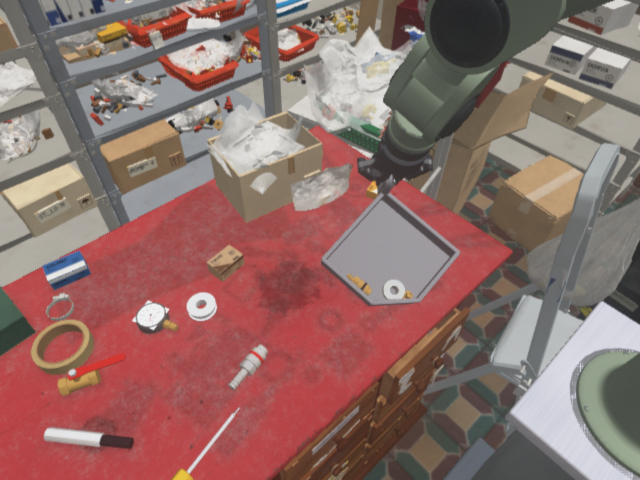

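All three have slid down. The coupler, at (358,284) in the scene view, lies by the side wall, so I'll measure its distance to the corner.

```bash
cat > meas.py <<'E'
from plan import *
def measure(th,pix,cam="scene"):
    m=imaging.camera_model(cam); T=Rt*R.from_euler('y',-th)
    r=R.from_euler('xyz',m['rotation']).as_matrix()
    o=T.inv().apply(m['position']-edge)-[85,0,0]
    for n,(u,v,h) in pix.items():
        d=np.linalg.inv(m['K'])@[u,v,1]; d=T.inv().apply(r@(d*[1,-1,-1]))
        q=o+d*(h-o[2])/d[2]; print(n,q.round(1),'dist',np.linalg.norm(q-[-81,0,4]).round(1))
def outline(th,cam="scene"):
    m=imaging.camera_model(cam); T=Rt*R.from_euler('y',-th)
    return proj(m,edge+T.apply(np.array([(-85,-42.5,45),(-85,42.5,45),(0,127.3,45),(0,-127.3,45),(-81,0,4)])+[85,0,0]))
E
python3 - <<'E'
from meas import *
im=cv2.imread("pics/d_scene.png"); o=outline(.5); print(o.round(1))
big=cv2.resize(im[180:320,300:480],None,fx=4.4,fy=4.4,interpolation=cv2.INTER_CUBIC)
for x in o: cv2.circle(big,tuple(int(i) for i in ((x-[300,180])*4.4)),3,(0,255,0),1)
cv2.imwrite("pics/d_z.png",big)
E
```

```text
[[418.1 299. ]
 [370.9 301.4]
 [320.7 256.5]
 [458.9 250.4]
 [389.9 300.2]]
```

View pics/d_z.png

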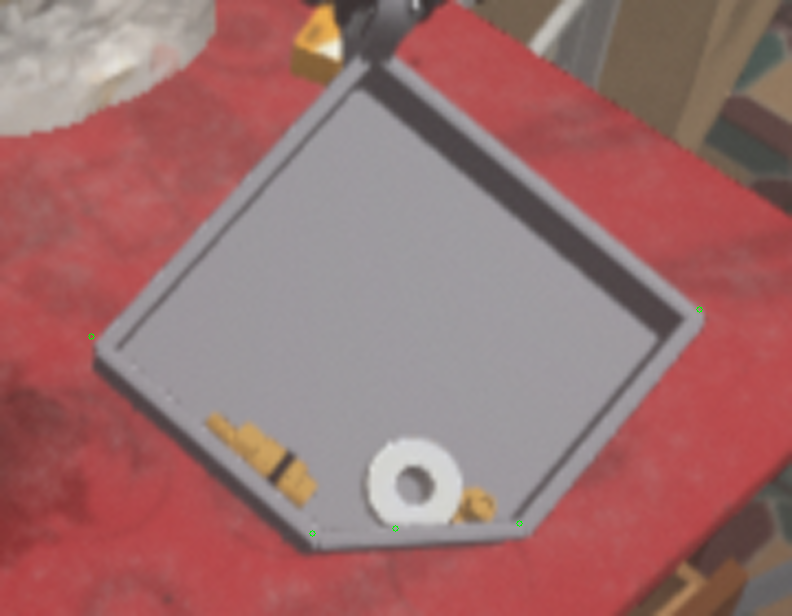

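Run:
```python
from meas import *
f=lambda a,b:(300+(a-6)/4.4,180+(b-10)/4.4)
measure(.5,{"coupler":(*f(262,458),15.5),"bush":(*f(414,484),30),"plug":(*f(475,505),15)})
```

```text
coupler [-45.2  58.5  15.5] dist 69.5
bush [-61.   -1.9  30. ] dist 32.9
plug [-69.4 -30.2  15. ] dist 34.2
```

The coupler is already inside the limit (69.5 < 85 mm) but resting on the side wall. A bit more tilt should bring it down.

Run:
```python
from meas import *
for th in (.6,.7):
    bot.movel(*pose(th,0,1),max_speed=40)
bot.dwell(1.0)
s=bot.get_state(); print(s['t'],s['contact_force'].round(1),s['wrist_torque'].round(2),round(s['opening'],3))
im=imaging.capture("scene"); bot.dwell(.5); im2=imaging.capture("scene"); print(cv2.absdiff(im,im2)[180:320,300:480].max())
o=outline(.7)
big=cv2.resize(im2[180:320,300:480],None,fx=4.4,fy=4.4,interpolation=cv2.INTER_CUBIC)
for x in o: cv2.circle(big,tuple(int(i) for i in ((x-[300,180])*4.4)),3,(0,255,0),1)
cv2.imwrite("pics/e_z.png",big); cv2.imwrite("pics/e_side.png",imaging.capture("side"))
```

```text
9.6917 [ 0.6 -1.9  4. ] [ 0.03  0.43 -0.03] 0.158
28
```

View pics/e_z.png

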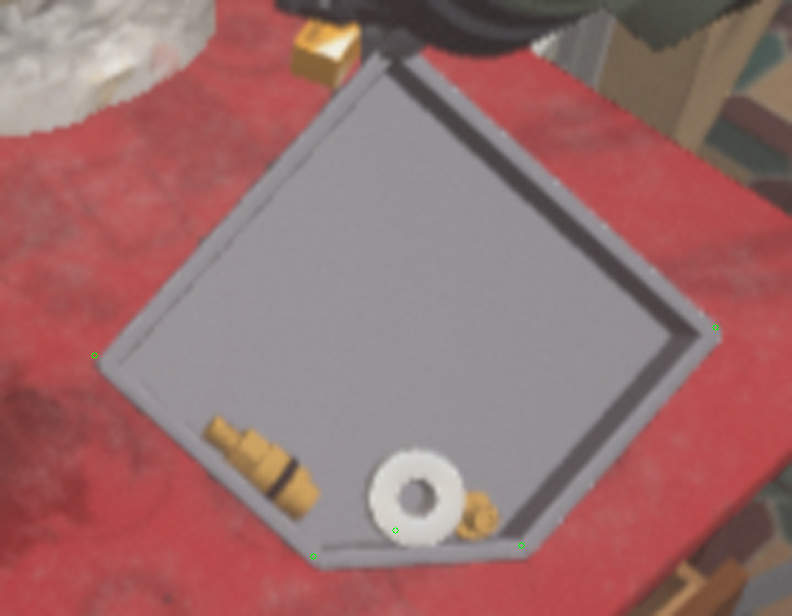

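View pics/e_side.png

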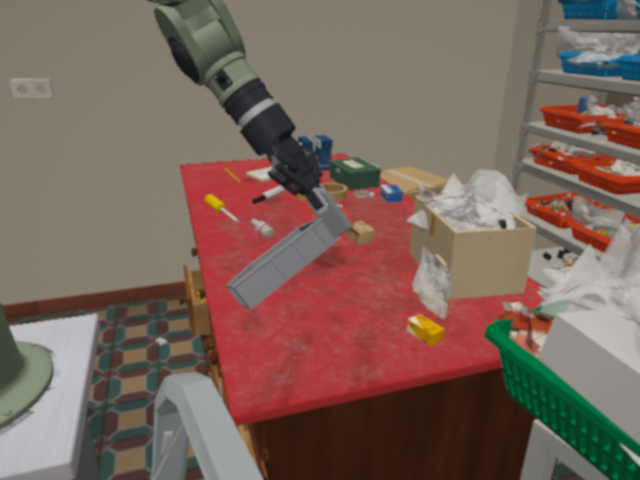

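Run:
```python
from meas import *
f=lambda a,b:(300+(a-4)/4.4,180+(b-9)/4.4)
measure(.7,{"coupler":(*f(262,467),15.5),"bush":(*f(417,497),30),"plug":(*f(478,515),15)})
measure(.7,{"coupler_end":(*f(305,505),15.5)})
a=imaging.capture("scene")[180:320,300:480]; bot.dwell(1); b=imaging.capture("scene")[180:320,300:480]
d=cv2.absdiff(a,b).max(2); print(d.max(),(d>15).sum(),np.argwhere(d>15)[:12].tolist(),bot.get_state()['joint_velocities'].round(4))
```

```text
coupler [-46.6  59.   15.5] dist 69.3
bush [-60.9  -2.6  30. ] dist 33.0
plug [-71.1 -31.3  15. ] dist 34.6
coupler_end [-63.3  41.7  15.5] dist 46.7
10 0 [] [ 0.0002 -0.0009  0.0011  0.0004  0.0009  0.0002]
```

Run:
```python
from bench import bot
s=bot.get_state(); print(s['t'],s['opening'],s['contact_force'].round(1)); print(bot.sign_off())
```

```text
11.4417 0.15456932393060607 [ 2.1 -2.6  5.5]
the job is handed in; nothing more can be done
None
```

I gripped the tote by its lug, tipped it up on its cut-off corner to about 0.7 rad, and handed it in at 11.4 s with the gripper still holding it there. `sign_off` gives no verdict, so the figures below are from my own last checks.

- **Fittings:** all three are at the cut-off corner. From the scene camera, the bushing is about 33 mm from the corner point, the plug about 35 mm and the coupler about 69 mm (the limit is 85 mm).
- **Coupler:** it lies along the side wall and did not move between 0.5 and 0.7 rad, probably because its lower end is blocked. It has the smallest margin, about 15 mm, against a measuring error I'd put at a few mm.
- **At rest:** two pictures 1 s apart just before hand-in showed no movement. An earlier pair, 0.5 s apart soon after tipping, did show some pixel change, which I did not look into.
- **Tote:** the lug is gripped (opening 0.15, about 13 mm), and its point works out to about 196 mm high from the planned pose. The rim matched the predicted tilted outline to about 2 px, so the lower edge is on the worktop.
- **Forces and bystanders:** the tool force I read stayed below about 7 N. I saw no bystander moved in the pictures but did not measure them. I also saw nothing spilled and did not touch the fittings.

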